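# Dial open the gauge strongbox

### The arm

A 6-joint arm with a two-finger parallel gripper is mounted at the origin on the work surface. World frame = base frame: x ahead of the robot, y to its left, z up, the work surface at z = 0. Lengths are in m, angles in rad, forces in N, time in s.
With the tool pointing down it reaches from about 0.25 to 0.775 m from the base axis. Payload 4 kg.
Tool frame: the origin (TCP) lies between the finger pads; the fingertips stand 14 mm ahead of it and the grasp point (between the pads) lies 5 mm behind it (tip_reach is the distance from the TCP to the fingertips, in m); z points along the fingers, y is the line along which they close (so a half turn about z gives the same grasp; the last joint's range is limited). The gripper opens to 94 mm and grips with 3 to 60 N. Pads are 16 mm wide; open, the fingers measure 119 mm over their backs; the gripper's body (75 mm by 177 mm) begins 78 mm behind the grasp point.
Start: joints at [1.207, 0.087, 1.371, -0, 1.684, -0.103], TCP at [0.142, 0.531, 0.22] pointing down, gripper open.
Joint ranges: [-3.1, 3.1], [-0.76, 2.03], [0.27, 2.55], [-1.08, 4.22], [0.17, 2.65], [-2.57, 2.57]. Speed limits (rad/s): [2.79, 2.79, 3.14, 3.14, 3.14, 3.14].

### API

Orientations are given as [roll, pitch, yaw] about the fixed x, y, z axes, in that order (R = Rz(yaw) Ry(pitch) Rx(roll)).
In Python, from bench import * gives the robot as it stands. The module is installed in compiled form; this text tells all that it offers.
- The arm moves only by the tool servo_tool, never from a script. Its argument "targets" is a list of rows, each a list of 4 numbers: the shift along the tool's x, y, z in cm, then the turn about the tool's z in degrees. A call has 1 to 8 rows; each row is the pose to reach, as a shift and turn from the pose commanded when the call began, along the tool's axes at that moment; what a row does not reach only later rows make up. A row lasts 1/8 s, in which the tool goes at most 62.5 mm and 10.7 degrees, less where a joint would pass 70% of its speed; a pose out of reach is approached as far as the arm can. A call with a gripper value outside its range is refused whole. "claw" is the closure in counts, from 0 (fully open) to 255 (shut), set as the call begins (left out, the last holds). The fingers move at their own pace and stop on an object; the grip force is fixed at half the most. Time passes only in rows, so rows that repeat a pose let the fingers close. It gives the time, the measured TCP pose, the force, the opening and the grip force at its end, in the units of the state.
- get_obs(): the state, without advancing time (a new reading comes with each control period).
- snapshot(name): name is "scene" or "side" or "wrist"; returns the picture (480x640x3 uint8, blue, green, red); there is no depth.
- camera_model(name): a dict with "camera_matrix" (3x3 intrinsics, pixels), "camera_from_world" (4x4, takes a point from world to camera coordinates). Camera axes: x right, y up, looking along -z (the intrinsics and any distortion apply to the point x, -y, -z); pixel columns grow to the right and rows downward; lengths in m; the calibration is good to about 2 mm. A picture is of the moment at which its call begins: read the wrist's pose just before it. camera_model takes no time and is no camera call; for the wrist camera it gives the pose at the moment of the call.
- close_job(): hands the job in; it is judged then, once.
The state is a dict: "time": time; "joint_positions": joint angles; "qvel": joint speeds; "joint_torque": joint torques, N m; "tool_pos": TCP position; "ee_rot": TCP orientation; "wrist_force": force on the tool from outside, world axes, zero at the start; "wrist_torque": the same for the moment, N m; "width": finger opening in m; "finger_force": force on a finger pad.
Only numpy, scipy, OpenCV 4.12 (cv2) and the standard library are available. Lean on these libraries where they do the work, as an engineer would, in place of code of your own. Each camera call takes 0.05 s, during which the arm holds its last target. There are 200 camera calls.

### The job

Unlock the grey strongbox with the dial on its lid: turn the dial left (counter-clockwise) to 40, then right (clockwise) to 18, then left again until it comes up against its stop, which draws the bolt - stop there, do not force it. Then lift the lid by at least 50 degrees so that it stays open by itself and let go. Never wrench at the lid while it is bolted, and leave the other things on the bench where they are.

Things in the scene. Friction and masses are not known exactly. Their poses are not given: they have to be found in the camera images.
- dial (a joint): Combination dial on the strongbox's lid, turning about the lid's normal. Value in rad, + = left = counter-clockwise from above; number = value * 100 / (2 pi): 40 is 2.513 rad, 18 is 1.131 rad. Starts between 13 and 28. Turning takes about 0.1 N m; it stays where it is left, so it may be let go and gripped again. Meet 40 and 18 within 2 numbers, not turning past them by more.
- dial_top (a point): Centre of the flat top of the dial's knob, on its axis, 38.5 mm above the lid's top face. Round knurled aluminium knob, 42 mm in diameter, standing 28 mm above a black flange 76 mm in diameter, 6 mm thick. z = dial axis, up; turns with the dial: x points to the zero mark, a broad white wedge on the flange (a black line on the knob's top points to it too).
- dial_index (a point): Black index mark on the fixed aluminium ring (100 mm in diameter) round the dial, 45 mm from the dial's axis on the side away from the robot; the number is read here. White ticks every 2 numbers, longer ones every 10, growing clockwise round the flange. After a wrong turn begin again: right to 0, then left to 40, right to 18, left to the stop.
- dial_seat (a point): Dial axis at the lid's top face, over the lock. The last left turn catches the bolt at 24 to 33 (takes 0.15 N m more) and draws it over 7 to 8 numbers to a hard stop, felt between 31 and 40: it differs each time. A number short of it is not unlocked. Over 0.5 N m more than free turning breaks it. Let go, it springs back by 1; the bolt stays drawn. Past 43 begin again.
- lid (a joint): Hinge of the strongbox's lid, rad: 0 shut, grows as it opens upwards and away from the robot, end at 1.7. A stiff hinge: it stays wherever it is left. Lifting at the handle takes about 10 to 16 N once the bolt is drawn. While bolted it lifts by only 0.5 degree; more than 25 N on the bolt then is wrenching.
- lid_handle (a point): Middle of the fixed bow handle on the lid: a level round steel bar, 10 mm thick, 110 mm between its two posts, its axis 40 mm above the lid's top face, near the front edge. It can turn between the fingers as the lid swings. Axes as the lid: when shut x points away from the robot to the hinge, y along the bar, z up.
- lid_hinge (a point): Point on the lid's hinge axis, in the middle of the box's far upper edge; the handle bar lies 207 mm in front of the axis and 50 mm above it when shut. Hinge axis = y.
- chest: Grey steel strongbox, 240 mm deep (x, front side to -x towards the robot), 340 mm wide (y) and 126 mm high, with a 10 mm lid on it (top face at 136 mm), bolted to the bench. Origin: centre of its underside on the bench. Dial axis at x -30, y -75 mm; handle at x -87, y +85 mm.
- wrench: Flat steel wrench, 190 mm, lying beside the box; bystander. Origin at its middle.
- screwdriver: Screwdriver with orange handle, 210 mm, lying in front of the box; bystander. Origin at its middle.
- spray_can: Steel spray can, 66 mm in diameter, 190 mm high, upright; bystander. Origin under its centre.
- screw_jar: Pale jar with a white cap, 64 mm in diameter, 75 mm high; bystander. Origin under its centre.
- socket: Steel wrench socket, 26 mm in diameter, 38 mm high, upright close to the box; bystander. Origin under its centre.
- tub: White plastic tub, 100 mm in diameter, 75 mm high; bystander. Origin under its centre.
- hammer: Hammer with wooden handle, 270 mm, lying behind the box; bystander. Origin at its middle.

How it is judged:
On the way, in this order (a step that is already met when the one before it is completed fails the run):
1. the dial is brought to 40 (within 3) (value of joint dial between 2.32478 and 2.70177 rad), for 0.1 s.
2. then back to 18 (within 3) (value of joint dial between 0.942478 and 1.31947 rad), for 0.1 s.
3. then left again to the region of the stop (beyond 30) with the lid shut (value of joint dial between 1.88496 and 2.7646 rad and value of joint lid below 0.05 rad), for 0.1 s.
At the end, for the whole second after the job is handed in: The strongbox's lid stands open by at least 0.85 rad (49 degrees), at rest and let go of (value of joint lid above 0.85 rad and velocity of joint lid between -0.05 and 0.05 rad/s and contact force between the fingers and chest below 0.1 N); the robot touches nothing.
It fails at once if the dial is forced against the stop: more than 12 N between the bolt's lug and its stop, reached about 0.55 N m above the torque of free turning (contact force between bolt_lug and bolt_stop above 12 N).
It fails at once if the lid is wrenched at while bolted: more than 25 N between bolt and strike (contact force between bolt_tongue and strike above 25 N).
It fails at once if one of the loose bystanders (wrench, screwdriver, spray can, jar, socket, tub, hammer) is moved by more than 30 mm (distance of any of wrench, screwdriver, spray_can, screw_jar, socket, tub, hammer from where it was at the start of the episode above 0.03 m).
It also fails if it takes over 72 s, if anything falls off the work surface, if the arm or the gripper's body presses on something with over 40 N, if the wrist force passes 120 N, or if a joint passes its speed limit or range.

## Working session

There is one attempt and no reset: what is moved stays moved. The work goes in short steps, Python scripts to look and compute and a tool call to move; the robot and the scene stay as the last step left them, time stands still between calls to the robot, and variables do not carry over. Pictures are saved under pics/ and viewed, at most 10 in all, crops included, and the job is handed in when it is done.

Besides the shell and the picture viewer there is one more tool, called after "Request:" in YAML: its name, and indented under it one key for each argument. servo_tool: Moves the arm, as the interface text tells. Its arguments: {"type":"object","properties":{"targets":{"type":"array"},"claw":{"type":"number"}},"required":["targets"]}

```bash
mkdir -p pics
python3 - <<'E'
from bench import *
import cv2,numpy as np
o=get_obs(); print({k:np.round(v,3) for k,v in o.items()})
ims=[snapshot(n) for n in("scene","side")]
for n,i in zip(("scene","side"),ims):
    cv2.imwrite(f"pics/{n}0.png",i)
    m=camera_model(n); print(n,np.round(m["camera_matrix"],1).tolist(),np.round(m["camera_from_world"],3).tolist(), [k for k in m])
E
```

```text
{'time': np.float64(0.0), 'joint_positions': array([ 1.207,  0.088,  1.372, -0.   ,  1.684, -0.103]), 'qvel': array([ 0.   , -0.   ,  0.001, -0.   , -0.   , -0.001]), 'joint_torque': array([-2.0000e-03, -3.4018e+01, -3.0242e+01,  7.2000e-02,  3.3000e-02,
       -0.0000e+00]), 'tool_pos': array([0.142, 0.531, 0.218]), 'ee_rot': array([-3.139, -0.   ,  2.881]), 'wrist_force': array([ 0.861, -0.69 , -0.167]), 'wrist_torque': array([-0.021,  0.003,  0.009]), 'finger_force': np.float64(0.0), 'width': np.float64(0.094)}
scene [[600.6, 0.0, 330.5], [0.0, 600.6, 235.4], [0.0, 0.0, 1.0]] [[0.212, 0.977, -0.007, -0.199], [-0.925, 0.203, 0.321, 0.499], [0.315, -0.062, 0.947, -1.398], [0.0, 0.0, 0.0, 1.0]] ['camera_matrix', 'camera_from_world']
side [[491.5, 0.0, 314.1], [0.0, 491.5, 232.4], [0.0, 0.0, 1.0]] [[0.993, -0.113, -0.013, -0.57], [0.082, 0.635, 0.768, -0.181], [-0.079, -0.764, 0.64, -0.984], [0.0, 0.0, 0.0, 1.0]] ['camera_matrix', 'camera_from_world']
```

View pics/scene0.png

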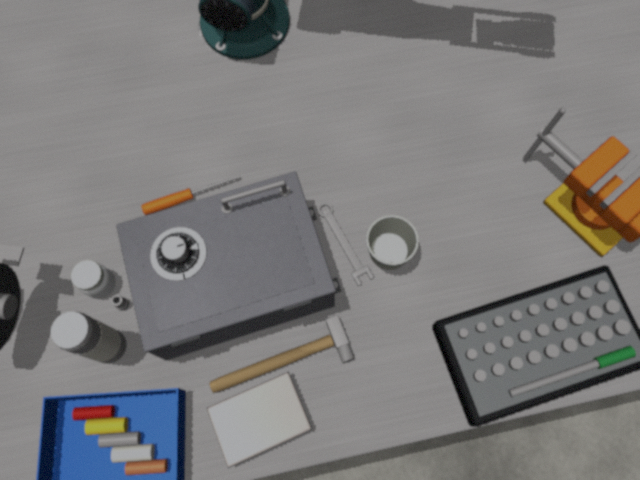

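View pics/side0.png

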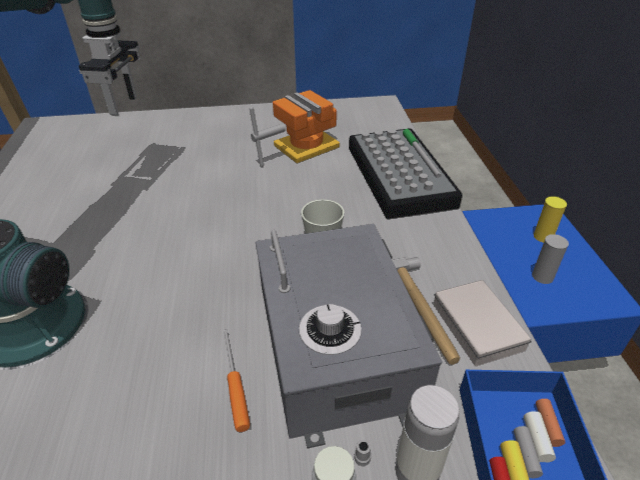

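Scene: box lid corners about (118,223), (298,174), (334,293), (147,350); dial ring at (177,252), handle bar from (224,203) to (286,185). The side view shows the ring at (330,328) and the bar from (274,233) to (285,288).

```bash
cat > h.py <<'E'
from bench import *
import cv2,numpy as np
def cast(n,px,z,m=None):
    m=m or camera_model(n);K=m["camera_matrix"];T=np.array(m["camera_from_world"])
    p=np.atleast_2d(px).astype(float);d=np.c_[(p-K[[0,1],[2,2]])/[K[0][0],K[1][1]],np.ones(len(p))]*[1,-1,-1]
    R=T[:3,:3];c=-R.T@T[:3,3];d=d@R
    return c+d*((z-c[2])/d[:,2])[:,None]
def ring(n,im,box,thr):
    x0,y0,x1,y1=box;g=cv2.cvtColor(im,6)[y0:y1,x0:x1]
    cs,_=cv2.findContours((g>thr).astype(np.uint8),0,1)
    c=max(cs,key=cv2.contourArea);e=cv2.fitEllipse(cv2.convexHull(c));print(n,e)
    return cast(n,np.array(e[0])+[x0,y0],.1405)[0]
def tool(p):  # world point -> shift in tool axes, cm
    o=get_obs();from scipy.spatial.transform import Rotation as R
    return R.from_euler('xyz',o["ee_rot"]).inv().apply(np.array(p)-o["tool_pos"])*100
E
python3 - <<'E'
from h import *
s=cv2.imread("pics/scene0.png");d=cv2.imread("pics/side0.png")
a=ring("scene",s,(140,215,215,290),165);b=ring("side",d,(290,295,370,360),165)
print(a,b)
c=cast("scene",[(118,223),(298,174),(334,293),(147,350)],.136);print(c.round(3),c.mean(0))
for u,v in((0,1),(3,2)): e=c[v]-c[u];print(np.degrees(np.arctan2(e[1],e[0])),np.hypot(*e[:2]))
for n,h in(("scene",[(224,203),(286,185)]),("side",[(274,233),(285,288)])):
    h=cast(n,h,.176);e=h[1]-h[0];print(n,h,h.mean(0),np.degrees(np.arctan2(e[1],e[0])))
yaw=np.radians(-2)
big=cv2.resize(s[200:300,130:230],(600,600),interpolation=cv2.INTER_CUBIC);cv2.imwrite("pics/c.png",big)
E
```

```text
scene ((37.71968460083008, 38.26701354980469), (48.7319221496582, 53.7380485534668), 60.965824127197266)
side ((39.82406234741211, 33.826053619384766), (48.82292175292969, 60.996707916259766), 92.08831787109375)
[ 0.57884231 -0.20006697  0.1405    ] [ 0.57734819 -0.20199686  0.1405    ]
[[ 0.497 -0.3    0.136]
 [ 0.471  0.04   0.136]
 [ 0.708  0.057  0.136]
 [ 0.737 -0.275  0.136]] [ 0.60320937 -0.11956238  0.136     ]
94.24442222983951 0.34036635368752716
94.97159080588864 0.3327166318463172
scene [[ 0.51664097 -0.10050319  0.176     ]
 [ 0.50624576  0.01319027  0.176     ]] [ 0.51144336 -0.04365646  0.176     ] 95.2241387380616
side [[ 0.50103658  0.00574315  0.176     ]
 [ 0.51179845 -0.13755654  0.176     ]] [ 0.50641751 -0.0659067   0.176     ] -85.70512542691178
```

Run:
```python
from h import *
print(tool([.578,-.201,.33]), tool([.36,.165,.33]))
```

```text
[-61.02844484 -59.4930856  -11.05411796] [-30.52900379 -29.75116784 -11.10334177]
```

View pics/c.png

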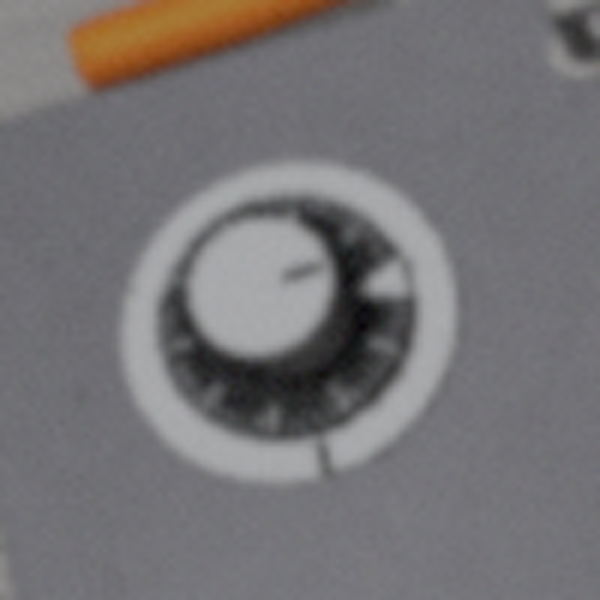

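Crop shows the index mark at crop (325,458) and the white zero wedge at (390,282), roughly 85° counter-clockwise of the index, so the dial reads about 24. Moving above the dial.

Request:
servo_tool:
  targets:
    - [-6,-6,-8,10]
    - [-11,-11,-11,20]
    - [-15,-15,-11,30]
    - [-19,-19,-11,40]
    - [-23,-23,-11,50]
    - [-27,-27,-11,60]
    - [-31,-30,-11,70]
    - [-34,-33,-11,80]

```text
time: 1.1
tool_pos: [0.3839, 0.1262, 0.3292]
ee_rot: [3.141, -0.0, 1.479]
wrist_force: [1.7, -0.6, 0.1]
width: 0.094
finger_force: 0.0
```

Run:
```python
from h import *
o=get_obs();print(o["time"],o["tool_pos"],o["ee_rot"],o["joint_positions"].round(2));print(tool([.578,-.201,.33]))
D=np.array([.578,-.201])
a=cast("scene",[184.2,276.3],.1405)[0,:2]-D;b=cast("scene",[195,247],.1465)[0,:2]-D
an=np.degrees([np.arctan2(*v[::-1]) for v in(a,b)]);print(an,np.hypot(*a),np.hypot(*b),(an[1]-an[0])/3.6,(an[1]-4.7)/3.6)
```

```text
1.1 [0.38385796 0.12624305 0.32920516] [ 3.14144798e+00 -4.12426178e-04  1.47886279e+00] [ 0.18 -0.23  1.46  0.    1.92  0.27]
[-30.80377459  22.33645763  -0.0889563 ]
[ 8.12267874 93.40561587] 0.0458710614699762 0.03379710319257288 23.689704757850475 24.64044885203206
```

Request:
servo_tool:
  targets:
    - [-4,3,0,10]
    - [-9,6.5,0,20]
    - [-14,10,0,30]
    - [-18,13,0,40]
    - [-22,16,0,50]
    - [-27,19.5,0,60]
    - [-30.8,22.3,0,63]
    - [-30.8,22.3,0,63]

```text
time: 2.1
tool_pos: [0.5794, -0.2008, 0.3258]
ee_rot: [-3.138, 0.004, 0.381]
wrist_force: [-0.9, 0.9, 0.3]
width: 0.094
finger_force: 0.0
```

Run:
```python
from h import *
o=get_obs();m=camera_model("wrist");im=snapshot("wrist");cv2.imwrite("pics/w1.png",im)
np.save("w1.npy",[np.array(m["camera_matrix"])]);print(np.round(m["camera_matrix"],1).tolist(),np.round(m["camera_from_world"],4).tolist())
print(o["tool_pos"],o["ee_rot"],o["joint_positions"].round(2))
```

```text
[[376.3, 0.0, 325.0], [0.0, 376.3, 236.4], [0.0, 0.0, 1.0]] [[0.3719, -0.9283, -0.0041, -0.402], [0.8906, 0.358, -0.2805, -0.3851], [0.2618, 0.1006, 0.9599, -0.6247], [0.0, 0.0, 0.0, 1.0]]
[ 0.57942454 -0.20076249  0.32575833] [-3.13778282  0.00405371  0.38129717] [-0.43  0.24  0.98 -0.    1.92  0.76]
```

View pics/w1.png

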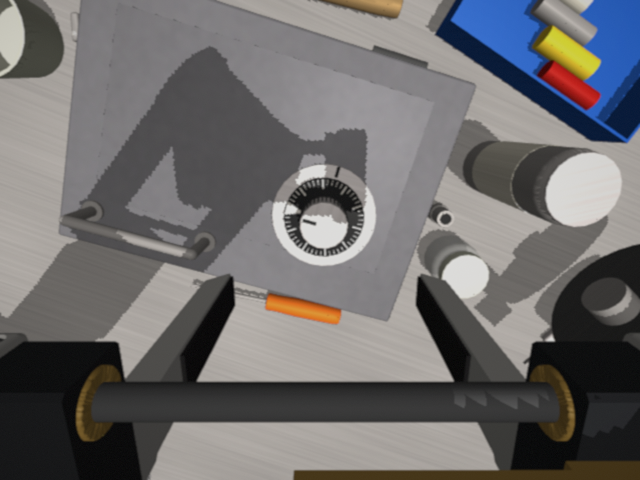

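Wrist view: ring spans columns 272–376 and rows 164–266, flange 284–365 × 177–258, index mark at (337,172), zero wedge at (293,210), knob top at (324,232).

Run:
```python
from h import *
im=cv2.imread("pics/w1.png")
r=cast("wrist",[324,215],.1405)[0];f=cast("wrist",[324.5,217.5],.1465)[0];print(r,f)
D=np.array([.578,-.201]) if 0 else (r+f)[:2]/2
a=cast("wrist",[337,172],.1405)[0,:2]-D;b=cast("wrist",[293,211],.1465)[0,:2]-D
an=np.degrees([np.arctan2(*v[::-1]) for v in(a,b)]);print(an,np.hypot(*a),np.hypot(*b),(an[1]-an[0])/3.6)
print(ring("wrist",im,(262,154,386,276),120))
cv2.imwrite("pics/c2.png",cv2.resize(im[155:275,264:384],(600,600),interpolation=2))
```

```text
[ 0.5795036  -0.19864763  0.1405    ] [ 0.57873977 -0.19950235  0.1465    ]
[  6.00481272 100.91667948] 0.04292828868122295 0.029795477996898162 26.36440743219515
wrist ((70.67509460449219, 71.5831527709961), (143.53329467773438, 177.2589569091797), 35.84145736694336)
[ 0.57294793 -0.21029109  0.1405    ]
```

View pics/c2.png

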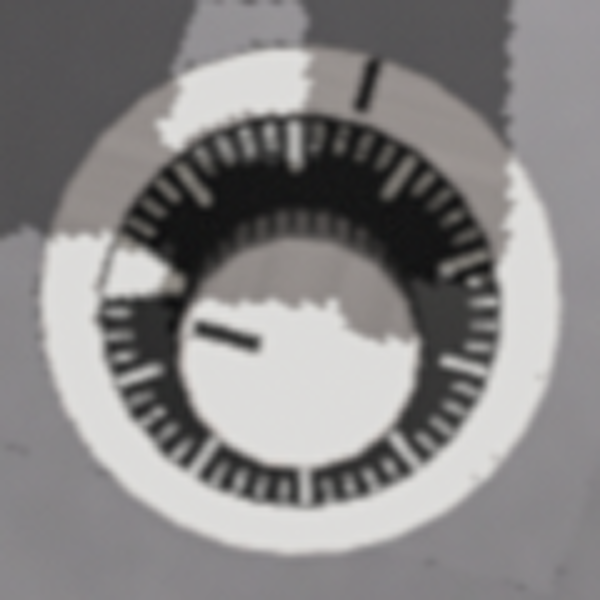

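The crop shows long ticks 10, 20 and 30 at (198,185), (297,143) and (400,178), with the index at (368,85): the dial reads about 24.7, so it needs +15.3 numbers, or 55° left.

Run:
```python
from h import *
print(cast("wrist",[324,225.4],.1745)); print(get_obs()["ee_rot"],tool([.5785,-.2,.165]))
```

```text
[[ 0.57824745 -0.19938139  0.1745    ]]
[-3.13822754e+00  2.59899050e-03  3.83537396e-01] [-0.03637456  0.13397821 16.21493849]
```

Request:
servo_tool:
  targets:
    - [0,0.1,5,0]
    - [0,0.1,10,0]
    - [0,0.1,13.5,0]
    - [0,0.1,14.5,0]
    - [0,0.1,14.5,0]
    - [0,0.1,14.5,0]

```text
time: 2.9
tool_pos: [0.5803, -0.199, 0.1873]
ee_rot: [3.138, -0.003, 0.386]
wrist_force: [-0.2, 0.4, 0.2]
width: 0.0938
finger_force: 0.0
```

Run:
```python
from h import *
o=get_obs();print(o["tool_pos"],o["ee_rot"],o["joint_positions"].round(3),tool([.5785,-.2,.165]),o["wrist_force"],o["wrist_torque"])
```

```text
[ 0.5803129  -0.19897514  0.18730431] [ 3.13837547 -0.00333002  0.38551728] [-0.423  0.233  1.268  0.     1.636  0.762] [-0.213949    0.0196187   2.22980566] [-0.18714475  0.42526331  0.19409827] [-0.03762992  0.17048648 -0.00131751]
```

Request:
servo_tool:
  targets:
    - [-0.1,0,1.5,0]
    - [-0.15,0,2.2,0]
    - [-0.15,0,2.2,0]
    - [-0.15,0,2.2,0]

```text
time: 3.4
tool_pos: [0.5779, -0.1995, 0.1624]
ee_rot: [-3.141, -0.0, 0.385]
wrist_force: [0.4, 0.0, -0.7]
width: 0.094
finger_force: 0.0
```

Request:
servo_tool:
  claw: 255
  targets:
    - [0,0,0,0]
    - [0,0,0,0]
    - [0,0,0,0]
    - [0,0,0,0]
    - [0,0,0,0]
    - [0,0,0,0]
    - [0,0,0,0]
    - [0,0,0,0]

```text
time: 4.4
tool_pos: [0.5778, -0.1993, 0.1624]
ee_rot: [-3.141, -0.0, 0.385]
wrist_force: [0.1, 1.0, 0.8]
width: 0.0417
finger_force: 30.0
```

Run:
```python
from h import *
o=get_obs();print({k:np.round(v,3) for k,v in o.items()},tool([.5785,-.2,.165]))
```

```text
{'time': np.float64(4.4), 'joint_positions': array([-0.425,  0.24 ,  1.309,  0.   ,  1.593,  0.761]), 'qvel': array([-0.001,  0.   , -0.001,  0.002,  0.001, -0.   ]), 'joint_torque': array([-3.3500e-01, -3.9927e+01, -3.0058e+01, -8.3000e-02, -2.5400e-01,
       -1.3000e-02]), 'tool_pos': array([ 0.578, -0.199,  0.162]), 'ee_rot': array([-3.141, -0.   ,  0.385]), 'wrist_force': array([0.093, 1.043, 0.761]), 'wrist_torque': array([ 0.096,  0.239, -0.016]), 'finger_force': np.float64(30.0), 'width': np.float64(0.042)} [ 0.03450714  0.09143283 -0.25822244]
```

Request:
servo_tool:
  targets:
    - [0,0,0,-6]
    - [0,0,0,-13]
    - [0,0,0,-20]
    - [0,0,0,-27]
    - [0,0,0,-34]
    - [0,0,0,-40]
    - [0,0,0,-40]
    - [0,0,0,-40]

```text
time: 5.4
tool_pos: [0.5777, -0.1991, 0.1624]
ee_rot: [-3.141, -0.0, 1.082]
wrist_force: [-2.2, 2.6, 0.3]
width: 0.0416
finger_force: 30.0
```

Run:
```python
from h import *
o=get_obs();print({k:np.round(v,3) for k,v in o.items()})
im=snapshot("wrist");cv2.imwrite("pics/c3.png",im)
```

```text
{'time': np.float64(5.4), 'joint_positions': array([-0.425,  0.24 ,  1.309,  0.   ,  1.594,  0.064]), 'qvel': array([-0.001,  0.   , -0.   , -0.   , -0.001, -0.006]), 'joint_torque': array([-7.7300e-01, -3.9414e+01, -3.0303e+01, -2.9400e-01, -6.9400e-01,
       -1.5000e-02]), 'tool_pos': array([ 0.578, -0.199,  0.162]), 'ee_rot': array([-3.141, -0.   ,  1.082]), 'wrist_force': array([-2.196,  2.608,  0.279]), 'wrist_torque': array([0.252, 0.369, 0.014]), 'finger_force': np.float64(30.0), 'width': np.float64(0.042)}
```

View pics/c3.png

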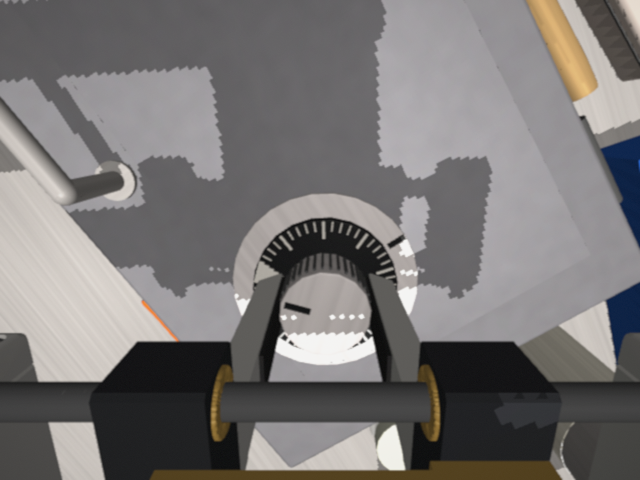

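View: the dial follows the grip; long ticks at (285,241), (323,229) and (365,241), index mark at (397,243). Converting these to numbers.

Run:
```python
from h import *
im=cv2.imread("pics/c3.png")
D=np.array([.578,-.1995])
a=cast("wrist",[397,242],.1405)[0,:2]-D
print("index",np.degrees(np.arctan2(a[1],a[0])),np.hypot(*a))
for p in[(285,241),(323,229),(365,241)]:
    b=cast("wrist",p,.1465)[0,:2]-D;print(p,np.degrees(np.arctan2(b[1],b[0])),np.hypot(*b))
# profile of ticks around flange r=36.5..: grey vs number
m=camera_model("wrist");K=m["camera_matrix"];T=np.array(m["camera_from_world"])
g=cv2.cvtColor(im,6).astype(np.float32);i0=np.degrees(np.arctan2(a[1],a[0]))
for r in(.031,.036):
    th=np.arange(-24,70,1.2);t=np.radians(th);P=np.c_[D[0]+r*np.cos(t),D[1]+r*np.sin(t),0*t+.1465]
    c=P@T[:3,:3].T+T[:3,3];u=(K[0][0]*c[:,0]/-c[:,2]+K[0][2]).astype(np.float32);v=(-K[1][1]*c[:,1]/-c[:,2]+K[1][2]).astype(np.float32)
    print(r,list(zip((th).round(0).astype(int),cv2.remap(g,u[:,None],v[:,None],1)[:,0].astype(int))))
```

```text
index 3.533389728145453 0.044765097916840656
(285, 241) 98.62544905753417 0.032084461575271374
(323, 229) 62.178787811762426 0.03196845661498856
(365, 241) 22.915645961290455 0.03317854454476853
0.031 [(np.int64(-24), np.int64(93)), (np.int64(-23), np.int64(93)), (np.int64(-22), np.int64(93)), (np.int64(-20), np.int64(93)), (np.int64(-19), np.int64(93)), (np.int64(-18), np.int64(92)), (np.int64(-17), np.int64(81)), (np.int64(-16), np.int64(55)), (np.int64(-14), np.int64(31)), (np.int64(-13), np.int64(40)), (np.int64(-12), np.int64(102)), (np.int64(-11), np.int64(158)), (np.int64(-10), np.int64(144)), (np.int64(-8), np.int64(77)), (np.int64(-7), np.int64(31)), (np.int64(-6), np.int64(24)), (np.int64(-5), np.int64(22)), (np.int64(-4), np.int64(25)), (np.int64(-2), np.int64(27)), (np.int64(-1), np.int64(25)), (np.int64(0), np.int64(25)), (np.int64(1), np.int64(24)), (np.int64(2), np.int64(26)), (np.int64(4), np.int64(26)), (np.int64(5), np.int64(26)), (np.int64(6), np.int64(26)), (np.int64(7), np.int64(25)), (np.int64(8), np.int64(24)), (np.int64(10), np.int64(25)), (np.int64(11), np.in
[... 3189 characters left out ...]
4(44)), (np.int64(43), np.int64(30)), (np.int64(44), np.int64(29)), (np.int64(46), np.int64(40)), (np.int64(47), np.int64(96)), (np.int64(48), np.int64(107)), (np.int64(49), np.int64(49)), (np.int64(50), np.int64(30)), (np.int64(52), np.int64(29)), (np.int64(53), np.int64(33)), (np.int64(54), np.int64(88)), (np.int64(55), np.int64(105)), (np.int64(56), np.int64(50)), (np.int64(58), np.int64(29)), (np.int64(59), np.int64(30)), (np.int64(60), np.int64(43)), (np.int64(61), np.int64(93)), (np.int64(62), np.int64(112)), (np.int64(64), np.int64(71)), (np.int64(65), np.int64(33)), (np.int64(66), np.int64(30)), (np.int64(67), np.int64(31)), (np.int64(68), np.int64(62)), (np.int64(70), np.int64(91))]
```

The profile puts long ticks at -10.3°, 25.6° and 62.1°, index at about 4°: the dial reads 36.0, so 14.4° more to the left.

Request:
servo_tool:
  targets:
    - [0,0,0,-5]
    - [0,0,0,-10]
    - [0,0,0,-14]
    - [0,0,0,-14.4]
    - [0,0,0,-14.4]
    - [0,0,0,-14.4]
    - [0,0,0,-14.4]

```text
time: 6.32
tool_pos: [0.5776, -0.1991, 0.1624]
ee_rot: [-3.141, -0.001, 1.334]
wrist_force: [-4.0, 3.8, 1.5]
width: 0.0418
finger_force: 30.0
```

```bash
cat >> h.py <<'E'
def read():
    o=get_obs();print(round(float(o["time"]),2),"yaw",np.degrees(o["ee_rot"][2]).round(2),"tq",o["wrist_torque"].round(3),"F",o["wrist_force"].round(1),o["joint_torque"].round(2)[5],o["tool_pos"].round(4))
def longticks(name):
    m=camera_model("wrist");im=snapshot("wrist");cv2.imwrite(f"pics/{name}.png",im)
    K=m["camera_matrix"];T=np.array(m["camera_from_world"]);D=np.array([.578,-.1995])
    g=cv2.cvtColor(im,6).astype(np.float32);th=np.arange(-70,110,.5);t=np.radians(th)
    P=np.c_[D[0]+.031*np.cos(t),D[1]+.031*np.sin(t),0*t+.1465];c=P@T[:3,:3].T+T[:3,3]
    u=(K[0][0]*c[:,0]/-c[:,2]+K[0][2]).astype(np.float32);v=(-K[1][1]*c[:,1]/-c[:,2]+K[1][2]).astype(np.float32)
    s=cv2.remap(g,u[:,None],v[:,None],1)[:,0]
    n,l,st,ce=cv2.connectedComponentsWithStats((s>85).astype(np.uint8)[:,None])
    print("bright (deg,width):",[(round(-70+.5*ce[i][1],1),st[i][4]*.5) for i in range(1,n)])
E
python3 -c "
from h import *
read();longticks('d1')"
```

```text
6.33 yaw 76.44 tq [ 0.634  0.714 -0.133] F [-4.   3.8  1.5] -0.13 [ 0.5776 -0.1991  0.1624]
bright (deg,width): [(np.float64(-61.0), np.float64(18.5)), (np.float64(-18.5), np.float64(30.5)), (np.float64(3.8), np.float64(4.0)), (np.float64(39.8), np.float64(4.0)), (np.float64(62.0), np.float64(1.5)), (np.float64(69.5), np.float64(1.5)), (np.float64(76.8), np.float64(4.0)), (np.float64(84.2), np.float64(2.0)), (np.float64(91.8), np.float64(2.0)), (np.float64(99.2), np.float64(2.0)), (np.float64(106.8), np.float64(2.0))]
```

40 tick now sits at 3.8°, on the index. Now right by 79.2°.

Request:
servo_tool:
  targets:
    - [0,0,0,8]
    - [0,0,0,17]
    - [0,0,0,26]
    - [0,0,0,35]
    - [0,0,0,44]
    - [0,0,0,53]
    - [0,0,0,62]
    - [0,0,0,68]

```text
time: 7.38
tool_pos: [0.5779, -0.1995, 0.1624]
ee_rot: [3.142, 0.0, 0.144]
wrist_force: [-2.9, 3.0, 1.6]
width: 0.0416
finger_force: 30.0
```

Request:
servo_tool:
  targets:
    - [0,0,0,4]
    - [0,0,0,8]
    - [0,0,0,10.5]
    - [0,0,0,11.2]
    - [0,0,0,11.2]
    - [0,0,0,11.2]

```text
time: 8.12
tool_pos: [0.5779, -0.1995, 0.1624]
ee_rot: [3.142, -0.0, -0.047]
wrist_force: [-1.3, 2.5, 1.6]
width: 0.0417
finger_force: 30.0
```

```bash
python3 -c "
from h import *
read();longticks('d2')"
```

```text
8.12 yaw -2.72 tq [0.494 0.669 0.08 ] F [-1.3  2.5  1.6] 0.08 [ 0.5779 -0.1995  0.1624]
bright (deg,width): [(np.float64(-38.5), np.float64(3.5)), (np.float64(-3.5), np.float64(3.5)), (np.float64(32.5), np.float64(3.5)), (np.float64(85.0), np.float64(49.5))]
```

Dial at 17.9. Now left in steps safely below 31, reading the torque for the bolt's catch.

Request:
servo_tool:
  targets:
    - [0,0,0,-6]
    - [0,0,0,-12]
    - [0,0,0,-18]
    - [0,0,0,-20]
    - [0,0,0,-20]

```text
time: 8.8
tool_pos: [0.5779, -0.1994, 0.1624]
ee_rot: [-3.141, 0.0, 0.301]
wrist_force: [-2.6, 3.1, 1.8]
width: 0.0415
finger_force: 30.0
```

```bash
python3 -c "
from h import *
read()"
```

```text
8.8 yaw 17.22 tq [0.542 0.663 0.061] F [-2.6  3.1  1.8] 0.02 [ 0.5779 -0.1994  0.1624]
```

Request:
servo_tool:
  targets:
    - [0,0,0,-4]
    - [0,0,0,-8]
    - [0,0,0,-10]
    - [0,0,0,-10]

```text
time: 9.3
tool_pos: [0.5778, -0.1993, 0.1624]
ee_rot: [-3.141, -0.0, 0.475]
wrist_force: [-3.4, 3.5, 1.3]
width: 0.0415
finger_force: 30.0
```

```bash
python3 -c "
from h import *
read()"
```

```text
9.3 yaw 27.21 tq [ 0.593  0.669 -0.015] F [-3.4  3.5  1.3] -0.08 [ 0.5778 -0.1993  0.1624]
```

Request:
servo_tool:
  targets:
    - [0,0,0,-4]
    - [0,0,0,-8]
    - [0,0,0,-11]
    - [0,0,0,-11]

```text
time: 9.8
tool_pos: [0.5778, -0.1993, 0.1624]
ee_rot: [-3.141, -0.0, 0.666]
wrist_force: [-2.9, 3.3, 1.4]
width: 0.0415
finger_force: 30.0
```

```bash
python3 -c "
from h import *
read()"
```

```text
9.8 yaw 38.19 tq [ 0.639  0.666 -0.183] F [-2.9  3.3  1.4] -0.18 [ 0.5778 -0.1993  0.1624]
```

Request:
servo_tool:
  targets:
    - [0,0,0,-2]
    - [0,0,0,-4]
    - [0,0,0,-4]

```text
time: 10.18
tool_pos: [0.5778, -0.1992, 0.1624]
ee_rot: [-3.141, -0.0, 0.737]
wrist_force: [-3.1, 3.1, 2.0]
width: 0.0418
finger_force: 30.0
```

```bash
python3 -c "
from h import *
read()"
```

```text
10.18 yaw 42.22 tq [ 0.583  0.705 -0.121] F [-3.1  3.1  2. ] -0.15 [ 0.5778 -0.1992  0.1624]
```

Request:
servo_tool:
  targets:
    - [0,0,0,-1]
    - [0,0,0,-2]
    - [0,0,0,-2]

```text
time: 10.55
tool_pos: [0.5778, -0.1992, 0.1624]
ee_rot: [-3.141, -0.0, 0.772]
wrist_force: [-3.3, 4.3, 2.0]
width: 0.0414
finger_force: 30.0
```

```bash
python3 -c "
from h import *
read()"
```

```text
10.55 yaw 44.21 tq [ 0.652  0.602 -0.184] F [-3.3  4.3  2. ] -0.17 [ 0.5778 -0.1992  0.1624]
```

Request:
servo_tool:
  targets:
    - [0,0,0,-0.5]
    - [0,0,0,-1]
    - [0,0,0,-1]

```text
time: 10.92
tool_pos: [0.5778, -0.1992, 0.1624]
ee_rot: [-3.141, -0.0, 0.789]
wrist_force: [-4.2, 3.6, 1.8]
width: 0.0411
finger_force: 30.0
```

```bash
python3 -c "
from h import *
read()"
```

```text
10.93 yaw 45.2 tq [ 0.662  0.665 -0.126] F [-4.2  3.6  1.8] -0.2 [ 0.5778 -0.1992  0.1624]
```

Request:
servo_tool:
  targets:
    - [0,0,0,-0.5]
    - [0,0,0,-1]
    - [0,0,0,-1.5]

```text
time: 11.3
tool_pos: [0.5778, -0.1992, 0.1624]
ee_rot: [-3.141, -0.0, 0.815]
wrist_force: [-2.8, 4.0, 1.8]
width: 0.0418
finger_force: 30.0
```

```bash
python3 -c "
from h import *
read()"
```

```text
11.3 yaw 46.71 tq [ 0.645  0.674 -0.312] F [-2.8  4.   1.8] -0.2 [ 0.5778 -0.1992  0.1624]
```

Request:
servo_tool:
  targets:
    - [0,0,0,-0.5]
    - [0,0,0,-1]
    - [0,0,0,-1]

```text
time: 11.68
tool_pos: [0.5778, -0.1992, 0.1624]
ee_rot: [-3.141, -0.0, 0.833]
wrist_force: [-3.3, 4.5, 2.7]
width: 0.0415
finger_force: 30.0
```

```bash
python3 -c "
from h import *
read()"
```

```text
11.68 yaw 47.7 tq [ 0.685  0.734 -0.15 ] F [-3.3  4.5  2.7] -0.2 [ 0.5778 -0.1992  0.1624]
```

```bash
cat >> h.py <<'E'
def avg(n=5):
    a=[]
    for _ in range(n):
        o=get_obs();a.append([o["wrist_torque"][2],o["joint_torque"][5],np.degrees(o["ee_rot"][2])]);snapshot("side")
    a=np.array(a);print(round(float(o["time"]),2),"tz,tj6,yaw",a.mean(0).round(3),a.std(0).round(3),"num",round(36+(a[:,2].mean()-62)/3.6,2))
E
python3 -c "
from h import *
avg()"
```

```text
11.88 tz,tj6,yaw [-0.181 -0.191 47.702] [0.018 0.004 0.001] num 32.03
```

Request:
servo_tool:
  targets:
    - [0,0,0,-0.5]
    - [0,0,0,-1]
    - [0,0,0,-1.5]

```text
time: 12.3
tool_pos: [0.5778, -0.1992, 0.1624]
ee_rot: [-3.141, -0.0, 0.859]
wrist_force: [-3.0, 4.1, 1.9]
width: 0.0416
finger_force: 30.0
```

```bash
python3 -c "
from h import *
avg()"
```

```text
12.5 tz,tj6,yaw [-0.214 -0.205 49.208] [0.033 0.016 0.007] num 32.45
```

Request:
servo_tool:
  targets:
    - [0,0,0,-0.5]
    - [0,0,0,-1]
    - [0,0,0,-1.5]

```text
time: 12.92
tool_pos: [0.5778, -0.1992, 0.1625]
ee_rot: [-3.141, -0.0, 0.885]
wrist_force: [-2.7, 5.1, 1.6]
width: 0.0415
finger_force: 30.0
```

```bash
python3 -c "
from h import *
avg(3)"
```

```text
13.03 tz,tj6,yaw [-0.246 -0.214 50.712] [0.038 0.013 0.006] num 32.86
```

Request:
servo_tool:
  targets:
    - [0,0,0,-0.5]
    - [0,0,0,-1]
    - [0,0,0,-1.5]

```text
time: 13.45
tool_pos: [0.5778, -0.1992, 0.1624]
ee_rot: [-3.141, -0.0, 0.911]
wrist_force: [-3.0, 4.4, 2.1]
width: 0.0414
finger_force: 30.0
```

```bash
python3 -c "
from h import *
avg(3)"
```

```text
13.55 tz,tj6,yaw [-0.228 -0.214 52.212] [0.051 0.013 0.008] num 33.28
```

Request:
servo_tool:
  targets:
    - [0,0,0,-0.5]
    - [0,0,0,-1]
    - [0,0,0,-1.5]

```text
time: 13.98
tool_pos: [0.5777, -0.1992, 0.1624]
ee_rot: [-3.141, -0.0, 0.937]
wrist_force: [-4.0, 5.4, 1.5]
width: 0.0419
finger_force: 30.0
```

```bash
python3 -c "
from h import *
avg(3)"
```

```text
14.07 tz,tj6,yaw [-0.196 -0.214 53.711] [0.008 0.013 0.007] num 33.7
```

Request:
servo_tool:
  targets:
    - [0,0,0,-0.5]
    - [0,0,0,-1]
    - [0,0,0,-1.5]

```text
time: 14.5
tool_pos: [0.5778, -0.1992, 0.1624]
ee_rot: [-3.141, -0.0, 0.963]
wrist_force: [-3.8, 4.2, 2.0]
width: 0.0416
finger_force: 30.0
```

```bash
python3 -c "
from h import *
avg(3)"
```

```text
14.6 tz,tj6,yaw [-0.352 -0.341 55.193] [0.053 0.014 0.007] num 34.11
```

Torque has jumped. A small further step will tell the stop from the catch.

Request:
servo_tool:
  targets:
    - [0,0,0,-0.3]
    - [0,0,0,-0.5]
    - [0,0,0,-0.5]

```text
time: 15.02
tool_pos: [0.5778, -0.1992, 0.1624]
ee_rot: [-3.141, -0.0, 0.972]
wrist_force: [-2.6, 4.5, 1.3]
width: 0.0415
finger_force: 30.0
```

```bash
python3 -c "
from h import *
avg(4)"
```

```text
15.18 tz,tj6,yaw [-0.382 -0.382 55.671] [0.037 0.001 0.001] num 34.24
```

Request:
servo_tool:
  targets:
    - [0,0,0,-0.3]
    - [0,0,0,-0.6]
    - [0,0,0,-0.6]

```text
time: 15.6
tool_pos: [0.5777, -0.1992, 0.1624]
ee_rot: [-3.141, -0.0, 0.982]
wrist_force: [-3.9, 4.1, 1.6]
width: 0.0415
finger_force: 30.0
```

```bash
python3 -c "
from h import *
avg(4);longticks('d3')"
```

```text
15.75 tz,tj6,yaw [-0.438 -0.432 56.262] [0.015 0.002 0.001] num 34.41
bright (deg,width): [(np.float64(-37.2), np.float64(30.0)), (np.float64(-16.5), np.float64(3.5)), (np.float64(19.2), np.float64(4.0)), (np.float64(55.5), np.float64(3.5)), (np.float64(63.0), np.float64(1.5)), (np.float64(70.5), np.float64(0.5)), (np.float64(77.8), np.float64(2.0)), (np.float64(85.0), np.float64(1.5)), (np.float64(92.5), np.float64(3.5)), (np.float64(100.2), np.float64(2.0)), (np.float64(107.8), np.float64(2.0))]
```

Torque climbs linearly (0.44) while the dial lags the hand: it is at the stop, about 34.2. Letting go and rising.

Request:
servo_tool:
  claw: 0
  targets:
    - [0,0,0,0]
    - [0,0,0,0]
    - [0,0,0,0]
    - [0,0,0,0]
    - [0,0,0,0]
    - [0,0,0,0]

```text
time: 16.6
tool_pos: [0.5779, -0.1995, 0.1625]
ee_rot: [3.141, -0.0, 0.984]
wrist_force: [-0.4, -0.4, 0.2]
width: 0.0936
finger_force: 0.0
```

Request:
servo_tool:
  targets:
    - [0,0,-4,0]
    - [0,0,-8,0]
    - [0,0,-12,0]
    - [0,0,-12,0]

```text
time: 17.1
tool_pos: [0.5793, -0.2001, 0.2874]
ee_rot: [3.133, -0.002, 0.984]
wrist_force: [-0.2, 0.7, -0.5]
width: 0.0942
finger_force: 0.0
```

Run:
```python
from h import *
o=get_obs();print({k:np.round(v,3) for k,v in o.items()})
im=snapshot("wrist");cv2.imwrite("pics/w4.png",im)
```

```text
{'time': np.float64(17.1), 'joint_positions': array([-0.425,  0.221,  1.086,  0.   ,  1.826,  0.162]), 'qvel': array([ 0.001,  0.028,  0.092,  0.   , -0.025,  0.001]), 'joint_torque': array([ -0.072, -39.366, -30.472,   0.069,   0.113,  -0.   ]), 'tool_pos': array([ 0.579, -0.2  ,  0.287]), 'ee_rot': array([ 3.133e+00, -2.000e-03,  9.840e-01]), 'wrist_force': array([-0.246,  0.677, -0.512]), 'wrist_torque': array([-0.031,  0.107,  0.009]), 'finger_force': np.float64(0.0), 'width': np.float64(0.094)}
```

View pics/w4.png

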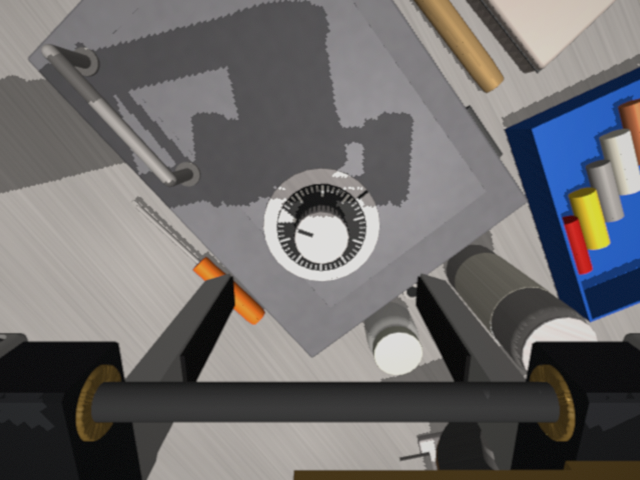

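The dial is free, handle bar runs from about (50,52) to (180,180) with its middle near (115,116).

Run:
```python
from h import *
h=cast("wrist",[(50,52),(180,178)],.176);e=h[0]-h[1];print(h,h.mean(0),np.degrees(np.arctan2(e[1],e[0])),np.hypot(*e[:2]))
print(get_obs()["tool_pos"],tool([.5075,-.0445,.25]))
```

```text
[[ 0.50016956  0.00665286  0.176     ]
 [ 0.518247   -0.1049118   0.176     ]] [ 0.50920828 -0.04912947  0.176     ] 99.20395948258685 0.11301976748789554
[ 0.5785396  -0.19970929  0.28433169] [  8.98477195 -14.52582181   3.38031475]
```

Request:
servo_tool:
  targets:
    - [2.5,-4,0,-9]
    - [5,-8,0,-18]
    - [7,-12,0.5,-27]
    - [9,-14.5,1.4,-36]
    - [9,-14.5,1.4,-38.3]
    - [9,-14.5,1.4,-38.3]

```text
time: 17.9
tool_pos: [0.5061, -0.0437, 0.2663]
ee_rot: [-3.138, -0.001, 1.652]
wrist_force: [0.7, -0.2, 0.3]
width: 0.0942
finger_force: 0.0
```

Run:
```python
from h import *
o=get_obs();m=camera_model("wrist");im=snapshot("wrist");cv2.imwrite("pics/w5.png",im)
print(o["tool_pos"],o["ee_rot"])
K=m["camera_matrix"];T=np.array(m["camera_from_world"])
p=np.array([[.508,-.046,.176],[.5125,-.1005,.176],[.5035,.0085,.176]])@T[:3,:3].T+T[:3,3];print(np.c_[K[0][0]*p[:,0]/-p[:,2]+K[0][2],K[1][1]*p[:,1]/p[:,2]+K[1][2]])
```

```text
[ 0.50614105 -0.04369677  0.26628139] [-3.13817667e+00 -9.45668379e-04  1.65232492e+00]
[[326.75426909 247.91805169]
 [326.74128653 317.32983638]
 [326.76880019 170.22694951]]
```

View pics/w5.png

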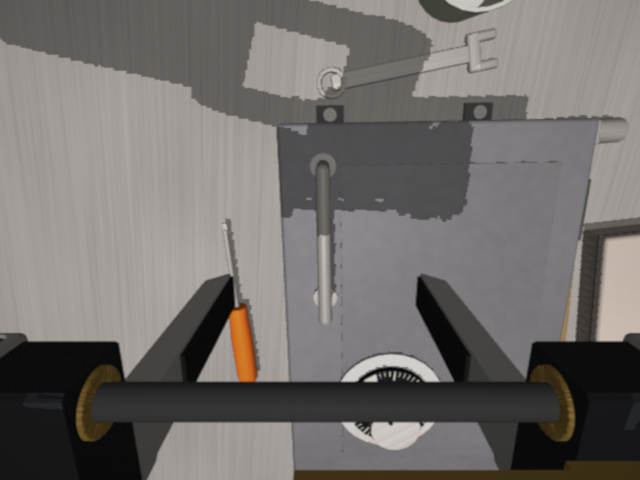

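Bar runs vertically at column 323–325, rows 163–322, centred between the fingers; descending.

Request:
servo_tool:
  targets:
    - [0,0,4,0]
    - [0,0,7.5,0]
    - [0,0,8.5,0]
    - [0,0,8.5,0]
    - [0,0,8.5,0]

```text
time: 18.58
tool_pos: [0.508, -0.0445, 0.1852]
ee_rot: [3.139, 0.001, 1.652]
wrist_force: [-0.6, 0.6, -0.3]
width: 0.0943
finger_force: 0.0
```

Request:
servo_tool:
  targets:
    - [0,-0.1,1.4,0]
    - [0,-0.1,1.4,0]
    - [0,-0.1,1.4,0]

```text
time: 18.95
tool_pos: [0.506, -0.0443, 0.1694]
ee_rot: [-3.142, -0.0, 1.652]
wrist_force: [-0.6, -0.7, 0.8]
width: 0.0942
finger_force: 0.0
```

Request:
servo_tool:
  claw: 255
  targets:
    - [0,0,0,0]
    - [0,0,0,0]
    - [0,0,0,0]
    - [0,0,0,0]
    - [0,0,0,0]
    - [0,0,0,0]
    - [0,0,0,0]
    - [0,0,0,0]

```text
time: 19.95
tool_pos: [0.5061, -0.0443, 0.1694]
ee_rot: [3.142, -0.0, 1.652]
wrist_force: [-0.1, 0.3, 0.3]
width: 0.0175
finger_force: 0.0
```

Request:
servo_tool:
  targets:
    - [0,0,0,0]
    - [0,0,0,0]
    - [0,0,0,0]
    - [0,0,0,0]

```text
time: 20.45
tool_pos: [0.5049, -0.0444, 0.1694]
ee_rot: [-3.139, -0.0, 1.652]
wrist_force: [-5.3, -0.2, 2.0]
width: 0.009
finger_force: 30.0
```

Request:
servo_tool:
  targets:
    - [0,0,-0.1,0]
    - [0,0.03,-0.2,0]
    - [0,0.05,-0.25,0]
    - [0,0.05,-0.25,0]

```text
time: 20.95
tool_pos: [0.5048, -0.0443, 0.1695]
ee_rot: [-3.136, -0.001, 1.652]
wrist_force: [-5.0, -1.6, -7.3]
width: 0.0089
finger_force: 30.0
```

Request:
servo_tool:
  targets:
    - [0,0.02,-0.1,0]
    - [0,0.05,-0.2,0]
    - [0,0.05,-0.2,0]

```text
time: 21.32
tool_pos: [0.5053, -0.0443, 0.1714]
ee_rot: [-3.136, -0.001, 1.652]
wrist_force: [-6.0, -2.7, -10.9]
width: 0.009
finger_force: 30.0
```

Run:
```python
from h import *
o=get_obs();print(o["tool_pos"].round(4),o["wrist_force"].round(1),o["wrist_torque"].round(2))
```

```text
[ 0.5053 -0.0443  0.1714] [ -6.   -2.7 -10.9] [-0.46  1.04  0.08]
```

Request:
servo_tool:
  targets:
    - [0,0.02,-0.1,0]
    - [0,0.05,-0.2,0]
    - [0,0.05,-0.2,0]

```text
time: 21.7
tool_pos: [0.5058, -0.0443, 0.1735]
ee_rot: [-3.136, -0.001, 1.652]
wrist_force: [-6.3, -1.7, -12.0]
width: 0.0091
finger_force: 30.0
```

The lid follows at about 12 N, so the bolt is drawn. Lifting along the arc.

Request:
servo_tool:
  targets:
    - [0,0.31,-1.07,0]
    - [0,0.67,-2.12,0]
    - [0,1.09,-3.16,0]
    - [0,1.56,-4.17,0]
    - [0,2.09,-5.15,0]
    - [0,2.67,-6.11,0]
    - [0,3.29,-7.03,0]
    - [0,3.96,-7.92,0]

```text
time: 22.7
tool_pos: [0.5457, -0.0404, 0.2548]
ee_rot: [-3.137, -0.002, 1.652]
wrist_force: [-6.5, -0.4, -10.2]
width: 0.0087
finger_force: 30.0
```

Run:
```python
from h import *
o=get_obs();print({k:np.round(v,3) for k,v in o.items()})
```

```text
{'time': np.float64(22.7), 'joint_positions': array([-1.780e-01,  8.100e-02,  1.308e+00,  1.000e-03,  1.758e+00,
       -2.590e-01]), 'qvel': array([ 0.027,  0.116, -0.262,  0.003,  0.141,  0.026]), 'joint_torque': array([  0.403, -38.929, -37.345,   0.662,  -2.555,   0.041]), 'tool_pos': array([ 0.546, -0.04 ,  0.255]), 'ee_rot': array([-3.137e+00, -2.000e-03,  1.652e+00]), 'wrist_force': array([ -6.458,  -0.443, -10.215]), 'wrist_torque': array([-0.144,  1.522,  0.009]), 'finger_force': np.float64(29.975), 'width': np.float64(0.009)}
```

Request:
servo_tool:
  targets:
    - [0,0.72,-0.85,0]
    - [0,1.48,-1.67,0]
    - [0,2.29,-2.44,0]
    - [0,3.13,-3.17,0]
    - [0,4.01,-3.85,0]
    - [0,4.92,-4.49,0]
    - [0,5.87,-5.08,0]
    - [0,6.85,-5.62,0]

```text
time: 23.7
tool_pos: [0.6138, -0.0337, 0.3126]
ee_rot: [-3.138, -0.003, 1.654]
wrist_force: [-9.2, 1.4, -6.0]
width: 0.0091
finger_force: 30.0
```

Request:
servo_tool:
  targets:
    - [0,1.0,-0.49,0]
    - [0,2.03,-0.92,0]
    - [0,3.08,-1.3,0]
    - [0,4.14,-1.62,0]
    - [0,4.86,-1.81,0]
    - [0,4.86,-1.81,0]
    - [0,4.86,-1.81,0]

```text
time: 24.58
tool_pos: [0.6634, -0.0288, 0.3321]
ee_rot: [3.14, -0.004, 1.655]
wrist_force: [-6.6, 3.3, -2.7]
width: 0.0086
finger_force: 30.0
```

Run:
```python
from h import *
o=get_obs();print(o["tool_pos"],o["wrist_force"],o["joint_positions"].round(2))
g=o["tool_pos"]+[0,0,.005];a=np.radians(4.7);H=np.array([.578,-.1995])+np.array([.150*np.cos(a)-.075*np.sin(a),.150*np.sin(a)+.075*np.cos(a)])
x=(g[:2]-H)@[np.cos(a),np.sin(a)];print("x",x,"z",g[2]-.126,"theta",166.4-np.degrees(np.arctan2(g[2]-.126,x)))
cv2.imwrite("pics/s6.png",snapshot("side"))
```

```text
[ 0.66344608 -0.02881835  0.33208748] [-6.55461059  3.29251477 -2.69253481] [-0.13  0.37  0.82  0.    1.96 -0.21]
x -0.05085584366152836 z 0.21108747807815903 theta 62.85426952244667
```

View pics/s6.png

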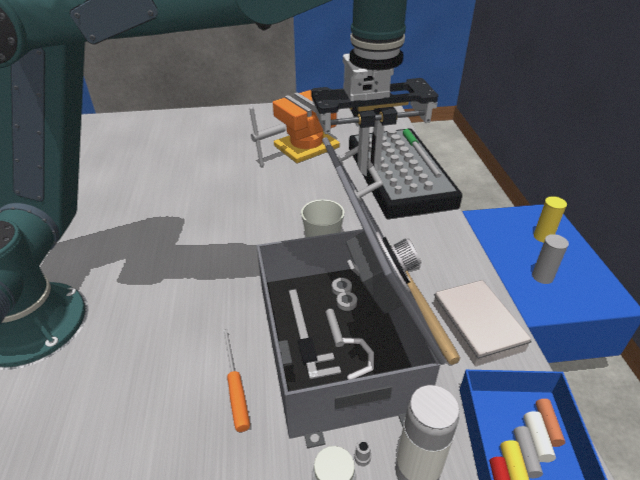

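The lid stands at about 63° with the bar still in the fingers. Opening partly (about 30 mm, to miss the lid's edge) and rising.

Request:
servo_tool:
  claw: 174
  targets:
    - [0,0,0,0]
    - [0,0,0,0]
    - [0,0,0,0]
    - [0,0,0,0]

```text
time: 25.12
tool_pos: [0.6642, -0.0316, 0.3301]
ee_rot: [3.14, 0.0, 1.652]
wrist_force: [0.9, -0.1, -0.6]
width: 0.0299
finger_force: 0.0
```

Request:
servo_tool:
  targets:
    - [0,0,-1,0]
    - [0,0,-2.5,0]
    - [0,0,-4.5,0]
    - [0,0,-6.5,0]
    - [0,0,-8.5,0]
    - [0,0,-10,0]
    - [0,0,-10,0]
    - [0,0,-10,0]

```text
time: 26.12
tool_pos: [0.6638, -0.0315, 0.429]
ee_rot: [-3.141, -0.0, 1.652]
wrist_force: [0.4, 0.3, -0.5]
width: 0.0301
finger_force: 0.0
```

Run:
```python
from h import *
o=get_obs();print(o["tool_pos"],o["wrist_force"],o["width"],o["time"])
cv2.imwrite("pics/s7.png",snapshot("side"))
```

```text
[ 0.66379016 -0.03149717  0.42896752] [ 0.4218018   0.25046008 -0.46339378] 0.03005708646847216 26.125
```

View pics/s7.png

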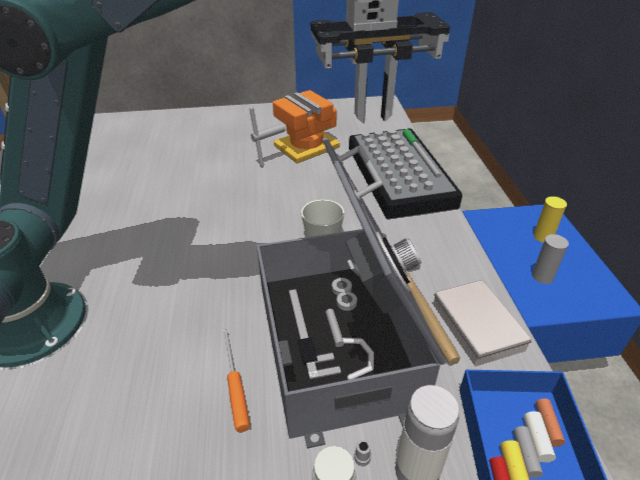

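The lid stays at the same angle with its edge still near (330,145), and the gripper is clear above it. Handing in.

```bash
python3 -c "
from bench import *
print(close_job())"
```

```text
the job is handed in; nothing more can be done
None
```

The dial was turned left to 40, right to 18 and left to its stop at about 34. The lid now stands open by itself at about 63° with the gripper clear, and the job is handed in (no verdict came back).

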